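Change over the roaster's cooling fans at their push-push keys

ROBOT

A 6-joint arm with a two-finger parallel gripper is mounted at the origin on the work surface; the furniture and walls round the work are solid. World frame = base frame: x ahead of the robot, y to its left, z up, the work surface at z = 0. Lengths are in m, angles in rad, forces in N, time in s.
With the tool pointing down it reaches from about 0.325 to 0.775 m from the base axis. Payload 9.3 kg.
Tool frame: the origin (TCP) lies on the centre line of the jaws, within the pads' length; the fingertips stand 19 mm ahead of it and the grasp point (between the pads) is the TCP; z points along the fingers, y is the line along which they close (so a half turn about z gives the same grasp; the last joint's range is limited). The gripper opens to 85 mm and grips with 20 to 120 N. Pads are 22 mm wide; open, the fingers measure 114 mm over their backs; the gripper's body (76 mm by 85 mm) begins 54 mm behind the grasp point. The pads swing forward as they close: fully open they stand 13 mm farther back than shut.
Start: joints at [-1.264, 0.259, 0.021, 1.334, 0, 1.418], TCP at [0.244, -0.493, 0.25] pointing down, gripper open.
Joint ranges: [-3.04, 3.04], [-0.91, 1.82], [-1.04, 1.36], [-1.92, 1.95], [-1.52, 1.45], [-3.14, 3.14]. Speed limits (rad/s): [2.22, 2.22, 2.79, 3.14, 3.14, 3.14].

INTERFACE

Orientations are given as a unit quaternion [w, x, y, z].
In Python, from rig import readout, imaging, sign_off gives the robot as it stands.
- The arm moves only by the tool step_arm, never from a script. Its argument "targets" is a list of rows, each an object with "angular": the turn, a rotation vector about the tool's x, y, z as a fraction of full scale, a list of three; "offset": the shift along the tool's x, y, z as a fraction of full scale, a list of three; "claw": the opening in per cent of the stroke, from 0 (shut) to 100 (fully open). A call has 1 to 12 rows; each row shifts and turns the commanded pose from where the row before left it, along the tool's axes as they then stand; what a row does not reach is not made up. Full scale, the value 1, is 0.025 m for a shift and 5 degrees for a turn. A row lasts 1/8 s, in which the tool goes at most 62.5 mm and 10.7 degrees, less where a joint would pass 70% of its speed; a pose out of reach is approached as far as the arm can. A call with a number of a shift or a turn outside -1 to 1 is refused whole. A call with a gripper value outside its range is refused whole. The fingers move at their own pace and stop on an object; "newtons" is the grip in N (left out, the last holds). Time passes only in rows, so rows that do not move let the fingers close. It gives the time, the measured TCP pose, the force, the opening and the grip force at its end, in the units of the state.
- readout.state(): the state, without advancing time (a new reading comes with each control period).
- imaging.grab_frame(name): name is "scene" or "top" or "wrist"; returns a dict with "frame" (384x512x3 uint8, red, green, blue), "fx", "fy", "cx", "cy" (pixels), "D" ([k1, k2, p1, p2, k3] as OpenCV has them; the pictures are not rectified), "world_to_cam" (4x4, takes a point from world to camera coordinates). Camera axes: x right, y down, z forward; pixel columns grow to the right and rows downward; lengths in m; the calibration is good to about 2 mm. A picture is of the moment at which its call begins. There is no depth.
- sign_off(): hands the job in; it is judged then, once.
The state is a dict: "t": time; "joint_positions": joint angles; "qvel": joint speeds; "effort": joint torques, N m; "tcp_pos": TCP position; "orientation": TCP orientation; "ft_force": force on the tool from outside, world axes, zero at the start; "wrist_torque": the same for the moment, N m; "finger_gap": finger opening in m; "grasp_force": force on a finger pad.
Only numpy, scipy, OpenCV 4.12 (cv2) and the standard library are available. Lean on these libraries where they do the work, as an engineer would, in place of code of your own. Each camera call takes 0.05 s, during which the arm holds its last target. There are 200 camera calls.

TASK

The two hooded switch stations run the sample roaster's two cooling fans: a key latched in means running, a key standing out means off. Change the fans over: first press the running one so that its key springs fully out, and only then press the other one fully home so that its key stays latched in when let go. Check how each key ended up, and leave the tin, the jar and the dosing cup where they stand.

Things in the scene. Friction and masses are not known exactly. Their poses are not given: they have to be found in the camera images.
- key_run (a joint): depth in m to which the running fan's key is pressed: 0 fully out (off), about 0.0136 latched in (on), 0.024 bottom stop. Push-push: press beyond 0.0215 (best 0.023) and let go, and it changes from latched to fully out or back; a shallower press leaves it as it was. The spring gives 1.5 N when out, 4 N at the stop. Starts latched in
- key_idle (a joint): the same for the key of the other fan, on the other, identical station. Starts fully out
- key_run_face (a point): centre of the flat outer face of the running fan's key, a round white plunger 30 mm across; moves with the key. z axis: straight out of the key, 40 degrees from vertical, leaning towards the robot; press along -z. x: up the sloping panel, y: level. The face stands 28 mm proud of the grey sloping panel when the key is out, 14 mm latched, 4 mm at the stop
- key_idle_face (a point): the same point and axes for the other fan's key, on the identical station
- station_run: the running fan's station, bolted down, 150 mm high; origin on the table under the panel's centre, x away from the robot. A steel hood 84 mm wide stands on the 84 x 84 mm panel, 24 mm up-slope of the key's axis, reaching 50 mm out: a vertical tool cannot press the key home, so tilt it along the key's axis. Gussets 39 mm to each side of the axis stand 10 mm out
- station_idle: the other fan's station, identical; the two stand side by side, either one on the left
- short_tin_mid (a point): centre, half-way up, of a loose short white tin, 62 mm across, 50 mm high; a bystander, to be left alone
- bean_jar_mid (a point): centre, half-way up, of a loose clear jar with a black lid, 72 mm across, 110 mm high; a bystander, to be left alone
- dosing_cup_mid (a point): centre, half-way up, of a loose steel dosing cup, 62 mm across, 63 mm high; a bystander, to be left alone

How it is judged:
On the way:
1. the running fan's key has come fully out (within 2 mm) while the other key still stands fully out (within 2 mm) (value of joint each of key_run, key_idle below 0.002 m), for 0.2 s.
At the end, for the whole second after the job is handed in: The key that was latched in at the start stands fully out (within 2 mm), and the key that stood out is latched in (pressed depth 10.5 to 16 mm) (value of joint key_run below 0.002 m and value of joint key_idle between 0.0105 and 0.016 m); the robot touches nothing.
It fails at once if the short tin is moved more than 20 mm (distance of short_tin_mid from where it was at the start of the episode above 0.02 m).
It fails at once if the bean jar is moved more than 20 mm (distance of bean_jar_mid from where it was at the start of the episode above 0.02 m).
It fails at once if the dosing cup is moved more than 20 mm (distance of dosing_cup_mid from where it was at the start of the episode above 0.02 m).
It also fails if it takes over 42 s, if anything falls off the work surface, if the arm or the gripper's body presses on something with over 40 N, if the wrist force passes 120 N, or if a joint passes its speed limit or range.

## Working session

There is one attempt and no reset: what is moved stays moved. The work goes in short steps, Python scripts to look and compute and a tool call to move; the robot and the scene stay as the last step left them, time stands still between calls to the robot, and variables do not carry over. Pictures are saved under pics/ and viewed, at most 10 in all, crops included, and the job is handed in when it is done.

Besides the shell and the picture viewer there is one more tool, called after "Call:" as a command line: name --argument value ..., lists and objects as JSON in quotes. step_arm: Moves the arm, as the interface text tells. Its arguments: {"type":"object","properties":{"targets":{"type":"array"},"newtons":{"type":"number"}},"required":["targets"]}

```bash
mkdir -p pics
cat > h.py <<'E'
import numpy as np, cv2
from rig import readout, imaging, sign_off
def grab(n,f):
    d=imaging.grab_frame(n); cv2.imwrite(f'pics/{f}.png',d['frame'][:,:,::-1]); np.save(f'pics/{f}.npy',d,allow_pickle=True); return d
def load(f): return np.load(f'pics/{f}.npy',allow_pickle=True).item()
def K(d): return np.array([[d['fx'],0,d['cx']],[0,d['fy'],d['cy']],[0,0,1.]])
def ray(d,uv):
    p=cv2.undistortPoints(np.array([[uv]],float),K(d),np.array(d['D'],float)).ravel()
    T=np.array(d['world_to_cam']); R=T[:3,:3]
    v=R.T@np.array([p[0],p[1],1]); return -R.T@T[:3,3], v/np.linalg.norm(v)
def onz(d,uv,z):
    c,v=ray(d,uv); return c+v*(z-c[2])/v[2]
def tri(*prs):
    A=np.zeros((3,3));b=np.zeros(3);L=[]
    for d,uv in prs:
        c,v=ray(d,uv);P=np.eye(3)-np.outer(v,v);A+=P;b+=P@c;L.append((c,P))
    x=np.linalg.solve(A,b); return x,[float(np.linalg.norm(P@(x-c))) for c,P in L]
def proj(d,X):
    T=np.array(d['world_to_cam']); return cv2.projectPoints(np.array(X,float).reshape(-1,1,3),cv2.Rodrigues(T[:3,:3])[0],T[:3,3],K(d),np.array(d['D'],float))[0].reshape(-1,2)
E
python3 - <<'E'
from h import *
a=grab('scene','s0');b=grab('top','t0')
im=np.hstack([a['frame'],b['frame']])[:,:,::-1]
for d in (a,b): print(ray(d,(256,192)))
s=readout.state(); print(s)
E
```

```text
(array([ 0.78386055, -0.67991211,  0.67174395]), array([-0.26875474,  0.73061264, -0.62767513]))
(array([ 0.43302481, -0.02277535,  1.13278477]), array([ 0.10259747,  0.02159475, -0.99448852]))
{'t': 0.1, 'joint_positions': array([-1.26357618e+00,  2.59145375e-01,  2.08313419e-02,  1.33370180e+00,
       -2.31802371e-05,  1.41823022e+00]), 'qvel': array([-0.00038468, -0.00121222,  0.00051203, -0.00076449,  0.00040306,
       -0.00105409]), 'effort': array([ 5.57662905e-03, -5.56696701e+01,  3.45067835e+01,  1.17449131e-02,
       -1.09807297e-04, -8.62968278e-06]), 'tcp_pos': array([ 0.24400182, -0.49265392,  0.24971897]), 'orientation': array([-6.07037962e-04,  9.73690571e-01,  2.27873429e-01, -5.86590760e-05]), 'ft_force': array([ 0.28806505, -0.77801178, -0.18385261]), 'wrist_torque': array([-0.04568247,  0.02016828,  0.01779808]), 'grasp_force': 0.0, 'finger_gap': 0.0854035198576049}
```

View pics/s0.png

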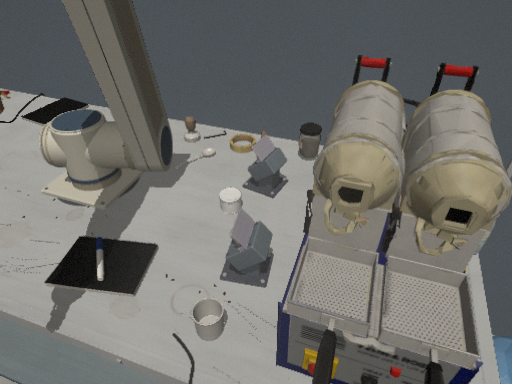

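View pics/t0.png

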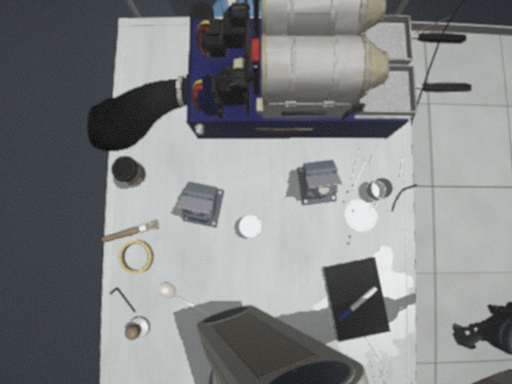

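The scene view shows stations at about (262,170) and (248,250) px. In the top view they are at about (201,203) and (320,182), with the tin between them at (249,227), the cup at (378,189) and the jar at (127,170). I'll zoom in on the stations.

Run:
```python
from h import *
a=load('s0');b=load('t0')
def crop(d,x,y,w=75,h=60): return cv2.resize(d['frame'][y:y+h,x:x+w,::-1],(400,300),interpolation=cv2.INTER_CUBIC) 
im=np.vstack([np.hstack([crop(b,165,170),crop(b,285,148)]),np.hstack([crop(a,232,132),crop(a,210,210,100,80)])])
cv2.imwrite('pics/c0.png',im)
for n,uv,z in [('L',(201,203),.08),('R',(320,182),.08),('tin',(249,227),.05),('cup',(378,188),.063),('jar',(122,165),.11)]: print(n,onz(b,uv,z).round(3))
```

```text
L [0.51  0.147 0.08 ]
R [ 0.57  -0.171  0.08 ]
tin [0.449 0.019 0.05 ]
cup [ 0.558 -0.332  0.063]
jar [0.607 0.358 0.11 ]
```

View pics/c0.png

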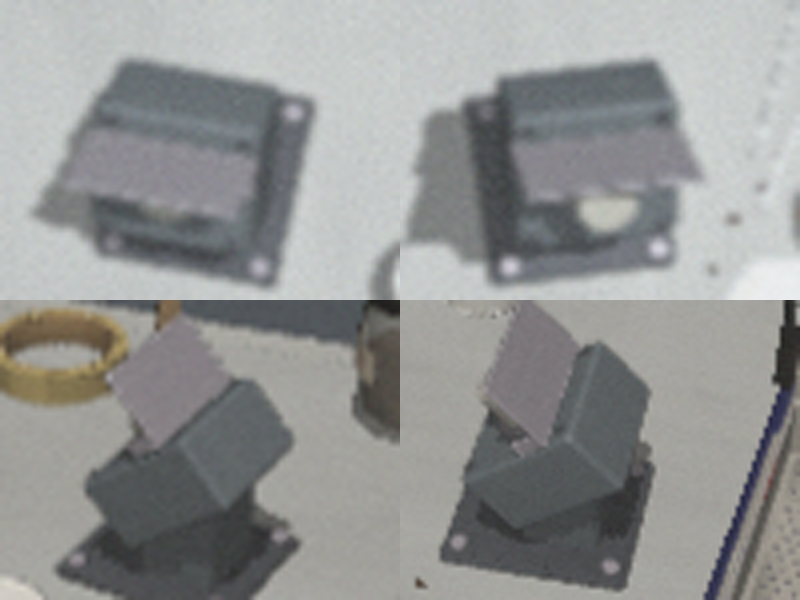

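The key shows clearly on the right station, so that one is probably out (idle). It is only a sliver under the left hood. Next I'll triangulate the hood's outer-edge corners.

Run:
```python
from h import *
a=load('s0');b=load('t0')
S=np.sin(np.radians(40));C=np.cos(np.radians(40))
H={'L':[((176.6,205.1),(264.8,135.4)),((211.9,209.8),(251.7,146.6))],'R':[((308.4,185.1),(240,210.8)),((341.8,182.1),(230.8,235))]}
B={'L':[(186,215.4),(213.4,219.9)],'R':[(305.6,197.7),(333.4,194.3)]}
for k in H:
    P=[]
    for t,s in H[k]:
        x,e=tri((b,t),(a,s)); P.append(x); print(k,x.round(4),np.round(e,4))
    d=P[0]-P[1]; yaw=np.arctan2(-d[0],d[1]); print('len',np.linalg.norm(d),'yaw',np.degrees(yaw))
    q=[onz(b,u,.008) for u in B[k]]; e=q[0]-q[1]; print('boltyaw',np.degrees(np.arctan2(-e[0],e[1])),np.linalg.norm(e),np.mean(q,0).round(4))
    m=(P[0]+P[1])/2; cx=np.array([np.cos(yaw),np.sin(yaw),0]); z=np.array([0,0,1])
    n=-S*cx+C*z;u=C*cx+S*z
    c=m-.05*n-.024*u; print('panel pt',c.round(4),'face out',(c+.028*n).round(4),'latched',(c+.014*n).round(4),'n',n.round(3))
```

```text
L [0.4955 0.1965 0.1445] [0.0044 0.0044]
L [0.4859 0.106  0.156 ] [0.0025 0.0025]
len 0.09177013686522889 yaw -6.006573251835731
boltyaw -8.38894084648597 0.07986768512283471 [0.4738 0.1613 0.008 ]
panel pt [0.5044 0.1498 0.0965] face out [0.4865 0.1517 0.118 ] latched [0.4954 0.1508 0.1073] n [-0.639  0.067  0.766]
R [ 0.5499 -0.1352  0.1413] [0.0048 0.0048]
R [ 0.5601 -0.2176  0.1467] [0.0023 0.0023]
len 0.08315869521447744 yaw 7.039529656682202
boltyaw 7.580700463541993 0.08014748003312347 [ 0.5396 -0.1796  0.008 ]
panel pt [ 0.5686 -0.1747  0.0903] face out [ 0.5508 -0.1769  0.1117] latched [ 0.5597 -0.1758  0.101 ] n [-0.638 -0.079  0.766]
```

The left station is the running one, with its panel centre at about (0.504,0.150,0.096) and yaw about -7.5°. The idle one is at (0.569,-0.175,0.093) with yaw about +7.5°. I'll turn the tool first and shut the claw.

Call:
step_arm --targets '[{"angular":[0,0,-1],"offset":[0,0,0],"claw":0},{"angular":[0,0,-1],"offset":[0,0,0],"claw":0},{"angular":[0,0,-1],"offset":[0,0,0],"claw":0},{"angular":[0,0,-1],"offset":[0,0,0],"claw":0},{"angular":[0,0,-1],"offset":[0,0,0],"claw":0},{"angular":[0,0,-1],"offset":[0,0,0],"claw":0},{"angular":[0,0,-1],"offset":[0,0,0],"claw":0},{"angular":[0,0,-1],"offset":[0,0,0],"claw":0},{"angular":[0,0,-1],"offset":[0,0,0],"claw":0},{"angular":[0,0,-1],"offset":[0,0,0],"claw":0},{"angular":[0,0,-1],"offset":[0,0,0],"claw":0},{"angular":[0,0,-1],"offset":[0,0,0],"claw":0}]'

```text
t: 1.6
tcp_pos: [0.244, -0.4927, 0.2499]
orientation: [-0.0, 0.728, 0.685, 0.0]
ft_force: [0.0, 0.6, -0.5]
finger_gap: -0.0001
grasp_force: 0.0
```

Call:
step_arm --targets '[{"angular":[0,0,-1],"offset":[0,0,0],"claw":0},{"angular":[0,0,-1],"offset":[0,0,0],"claw":0},{"angular":[0,0,-1],"offset":[0,0,0],"claw":0},{"angular":[0,0,-1],"offset":[0,0,0],"claw":0},{"angular":[0,0,-1],"offset":[0,0,0],"claw":0},{"angular":[0,0,-1],"offset":[0,0,0],"claw":0},{"angular":[0,0,-1],"offset":[0,0,0],"claw":0},{"angular":[0,0,-1],"offset":[0,0,0],"claw":0},{"angular":[0,0,-1],"offset":[0,0,0],"claw":0},{"angular":[0,0,-1],"offset":[0,0,0],"claw":0},{"angular":[0,0,-1],"offset":[0,0,0],"claw":0},{"angular":[0,0,-1],"offset":[0,0,0],"claw":0}]'

```text
t: 3.1
tcp_pos: [0.244, -0.4927, 0.2499]
orientation: [-0.0, 0.288, 0.958, 0.0]
ft_force: [-0.6, 0.2, 0.4]
finger_gap: 0.0001
grasp_force: 0.0
```

Call:
step_arm --targets '[{"angular":[0,0,-1],"offset":[0,0,0],"claw":0},{"angular":[0,0,-1],"offset":[0,0,0],"claw":0},{"angular":[0,0,-1],"offset":[0,0,0],"claw":0},{"angular":[0,0,-1],"offset":[0,0,0],"claw":0},{"angular":[0,0,-1],"offset":[0,0,0],"claw":0}]'

```text
t: 3.72
tcp_pos: [0.244, -0.4927, 0.2499]
orientation: [-0.0, 0.074, 0.997, 0.0]
ft_force: [-0.3, -0.1, 0.3]
finger_gap: 0.0002
grasp_force: 0.0
```

Call:
step_arm --targets '[{"angular":[0,0,0],"offset":[-0.3,1,0],"claw":0},{"angular":[0,0,0],"offset":[-0.3,1,0],"claw":0},{"angular":[0,0,0],"offset":[-0.3,1,0],"claw":0},{"angular":[0,0,0],"offset":[-0.3,1,0],"claw":0},{"angular":[0,0,0],"offset":[-0.3,1,0],"claw":0},{"angular":[0,0,0],"offset":[-0.3,1,0],"claw":0},{"angular":[0,0,0],"offset":[-0.3,1,0],"claw":0},{"angular":[0,0,0],"offset":[-0.3,1,0],"claw":0},{"angular":[0,0,0],"offset":[0,1,0],"claw":0},{"angular":[0,0,0],"offset":[0,1,0],"claw":0},{"angular":[0,0,0],"offset":[0,1,0],"claw":0},{"angular":[0,0,0],"offset":[0,1,0],"claw":0}]'

```text
t: 5.22
tcp_pos: [0.3483, -0.203, 0.2504]
orientation: [0.0, 0.075, 0.997, -0.0]
ft_force: [-0.3, 0.7, 0.3]
finger_gap: -0.0003
grasp_force: 0.0
```

Call:
step_arm --targets '[{"angular":[0,0,0],"offset":[0,1,0],"claw":0},{"angular":[0,0,0],"offset":[0,1,0],"claw":0},{"angular":[0,0,0],"offset":[0,1,0],"claw":0},{"angular":[0,0,0],"offset":[0,1,0],"claw":0},{"angular":[0,0,0],"offset":[0,1,0],"claw":0},{"angular":[0,0,0],"offset":[0,1,0],"claw":0},{"angular":[0,0,0],"offset":[0,1,0],"claw":0},{"angular":[0,-1,0],"offset":[0,1,0],"claw":0},{"angular":[0,-1,0],"offset":[0,1,0],"claw":0},{"angular":[0,-1,0],"offset":[0,1,0],"claw":0},{"angular":[0,-1,0],"offset":[0,1,0],"claw":0},{"angular":[0,-1,0],"offset":[0,1,0],"claw":0}]'

```text
t: 6.72
tcp_pos: [0.3924, 0.0928, 0.2505]
orientation: [0.218, 0.074, 0.973, -0.016]
ft_force: [1.3, -0.2, -0.7]
finger_gap: -0.0001
grasp_force: 0.0
```

Call:
step_arm --targets '[{"angular":[0,-1,0],"offset":[0,1,0],"claw":0},{"angular":[0,-1,0],"offset":[0,1,0],"claw":0},{"angular":[0,-1,0],"offset":[0,0.5,0],"claw":0},{"angular":[0,0,0],"offset":[0,0,0],"claw":0}]'

```text
t: 7.22
tcp_pos: [0.4007, 0.1544, 0.2493]
orientation: [0.341, 0.069, 0.937, -0.025]
ft_force: [0.6, -0.3, 0.9]
finger_gap: 0.0001
grasp_force: 0.0
```

Run:
```python
from h import *
from scipy.spatial.transform import Rotation as R
w=grab('wrist','w1');a=grab('scene','s1')
s=readout.state(); q=s['orientation'];M=R.from_quat(np.r_[q[1:],q[0]]).as_matrix()
print(s['t'],s['tcp_pos'],s['joint_positions'].round(2));print(M.round(3))
cv2.imwrite('pics/w1v.png',np.hstack([w['frame'][:,:,::-1],np.zeros((384,1,3),np.uint8)]))
for y,c in((-8.,(.5044,.1498,.0965)),):
    y=np.radians(y);S=np.sin(np.radians(40));C=np.cos(np.radians(40));n=np.array([-S*np.cos(y),-S*np.sin(y),C])
    for h in(.014,.028):
        f=np.array(c)+h*n;print(h,f.round(4),proj(w,f)); print('tool delta of TCP to tips 40mm above face',(M.T@(f+.059*n-s['tcp_pos'])).round(4))
```

```text
7.325 [0.40224848 0.15350866 0.25038641] [ 0.38 -0.27 -0.72  0.49 -0.33  0.42]
[[-0.758  0.149  0.635]
 [ 0.115  0.989 -0.095]
 [-0.642  0.001 -0.767]]
0.014 [0.4955 0.1511 0.1072] [[271.31650035 155.95239353]]
tool delta of TCP to tips 40mm above face [0.021  0.011  0.1102]
0.028 [0.4866 0.1523 0.1179] [[271.77169587 158.69599627]]
tool delta of TCP to tips 40mm above face [0.021  0.0109 0.0962]
```

View pics/w1.png

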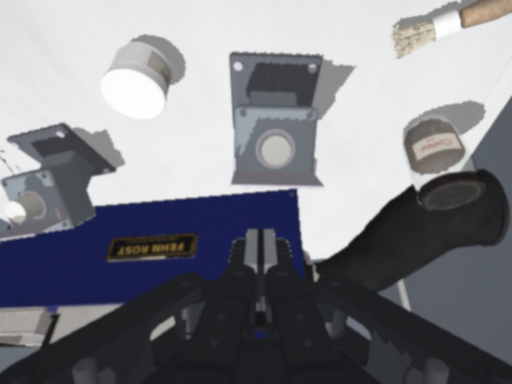

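The wrist view shows the left key at (276,150), low in its collar, so it's latched. The right key at (15,212) stands well out, which confirms left = running. I'll refine both face positions from this view.

```bash
cat >> h.py <<'E'
from scipy.spatial.transform import Rotation as Rn
S=np.sin(np.radians(40));C=np.cos(np.radians(40))
def nrm(y): y=np.radians(y); return np.array([-S*np.cos(y),-S*np.sin(y),C])
def key(d,box,thr=150):
    x0,y0,x1,y1=box;f=d['frame'][y0:y1,x0:x1].astype(int); m=((f.min(2)>thr)).astype(np.uint8)
    k,l,st,ce=cv2.connectedComponentsWithStats(m); i=1+np.argmax(st[1:,4]); return ce[i]+[x0,y0],st[i]
def plane(d,uv,p,n): c,v=ray(d,uv); return c+v*((p-c)@n)/(v@n)
def pose():
    s=readout.state();q=s['orientation'];return s,s['tcp_pos'],Rn.from_quat(np.r_[q[1:],q[0]]).as_matrix()
E
python3 - <<'E'
from h import *
w=load('w1');s,p,M=pose()
uv,st=key(w,(250,128,302,172));print(uv,st)
n=nrm(-8);f=plane(w,uv,np.array([.4955,.1511,.1072]),n);print('face',f.round(4))
e=[plane(w,u,np.array([.5044,.1498,.0965]),n) for u in((239,105),(317,107))];d=e[1]-e[0];print('yaw edge',np.degrees(np.arctan2(-d[0],d[1])),np.linalg.norm(d))
print('delta',(M.T@(f+.049*n-p)).round(4), 'rotvec deg', np.degrees(Rn.from_matrix(M.T@np.column_stack([np.cross(np.array([-np.sin(np.radians(-8)),np.cos(np.radians(-8)),0]),-n),[-np.sin(np.radians(-8)),np.cos(np.radians(-8)),0],-n])).as_rotvec()).round(2))
E
```

```text
[275.86461126 150.84316354] [ 11   8  31  31 746]
face [0.4923 0.156  0.104 ]
yaw edge -9.362320607893201 0.07697167342798404
delta [0.0261 0.0155 0.1202] rotvec deg [-0.33 -0.07 -0.46]
```

Call:
step_arm --targets '[{"angular":[0,0,0],"offset":[0.35,0.2,0.5],"claw":0},{"angular":[0,0,0],"offset":[0.35,0.2,0.8],"claw":0},{"angular":[0,0,0],"offset":[0.35,0.2,0.9],"claw":0},{"angular":[0,0,0],"offset":[0,0,0.9],"claw":0},{"angular":[0,0,0],"offset":[0,0,0.9],"claw":0},{"angular":[0,0,0],"offset":[0,0,0.4],"claw":0},{"angular":[0,0,0],"offset":[0,0,0],"claw":0}]'

```text
t: 8.2
tcp_pos: [0.4556, 0.1597, 0.1489]
orientation: [0.34, 0.072, 0.937, -0.026]
ft_force: [1.0, -0.6, -0.4]
finger_gap: 0.0001
grasp_force: 0.0
```

Run:
```python
from h import *
w=grab('wrist','w2');s,p,M=pose();print(s['t'],p,s['ft_force'])
n=nrm(-8)
for f in ([.4923,.156,.104],[.4955,.1511,.1072]): print(proj(w,f),(M.T@(f+.019*n-p)).round(4))
tip=p+.019*M[:,2];print('tip proj',proj(w,tip))
```

```text
8.25 [0.4554618  0.15988247 0.14927946] [ 0.90341989  0.20804375 -0.50910716]
[[263.7971705  215.73231206]] [0.0007 0.0016 0.0395]
[[257.11582057 222.87878907]] [-0.0043 -0.0028  0.0395]
tip proj [[261.27057092 245.30867027]]
```

View pics/w2.png

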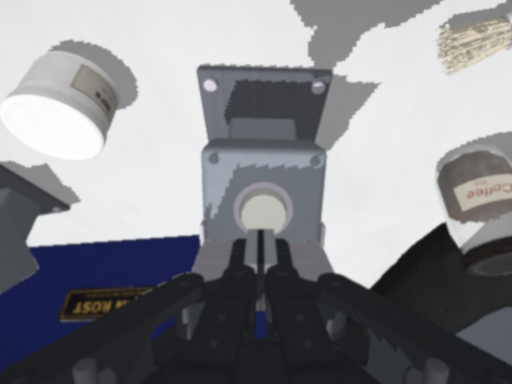

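The key at (264,212) lines up within about 2 mm, so I'll advance to just short of contact and then press slowly.

Call:
step_arm --targets '[{"angular":[0,0,0],"offset":[0.06,0.06,0.5],"claw":0},{"angular":[0,0,0],"offset":[0,0,0.4],"claw":0},{"angular":[0,0,0],"offset":[0,0,0.4],"claw":0},{"angular":[0,0,0],"offset":[0,0,0.1],"claw":0},{"angular":[0,0,0],"offset":[0,0,0],"claw":0}]'

```text
t: 8.88
tcp_pos: [0.4767, 0.1584, 0.1212]
orientation: [0.341, 0.071, 0.937, -0.026]
ft_force: [0.1, 0.1, -0.5]
finger_gap: 0.0003
grasp_force: 0.0
```

Call:
step_arm --targets '[{"angular":[0,0,0],"offset":[0,0,0.1],"claw":0},{"angular":[0,0,0],"offset":[0,0,0.1],"claw":0},{"angular":[0,0,0],"offset":[0,0,0],"claw":0}]'

```text
t: 9.25
tcp_pos: [0.4799, 0.158, 0.1176]
orientation: [0.341, 0.071, 0.937, -0.026]
ft_force: [-2.0, -1.2, 1.6]
finger_gap: -0.0001
grasp_force: 1.3
```

Call:
step_arm --targets '[{"angular":[0,0,0],"offset":[0,0,0.1],"claw":0},{"angular":[0,0,0],"offset":[0,0,0.1],"claw":0},{"angular":[0,0,0],"offset":[0,0,0.08],"claw":0},{"angular":[0,0,0],"offset":[0,0,0],"claw":0}]'

```text
t: 9.75
tcp_pos: [0.4841, 0.1572, 0.1125]
orientation: [0.341, 0.071, 0.937, -0.026]
ft_force: [-11.7, -1.1, 11.5]
finger_gap: 0.0
grasp_force: 7.9
```

Call:
step_arm --targets '[{"angular":[0,0,0],"offset":[0,0,0.06],"claw":0},{"angular":[0,0,0],"offset":[0,0,0],"claw":0}]'

```text
t: 10.0
tcp_pos: [0.4843, 0.1572, 0.1122]
orientation: [0.342, 0.071, 0.937, -0.026]
ft_force: [-32.7, -0.9, 35.1]
finger_gap: -0.0005
grasp_force: 23.2
```

That's the bottom stop. I'll back straight off and look.

Call:
step_arm --targets '[{"angular":[0,0,0],"offset":[0,0,-0.2],"claw":0},{"angular":[0,0,0],"offset":[0,0,-0.4],"claw":0},{"angular":[0,0,0],"offset":[0,0,-0.8],"claw":0},{"angular":[0,0,0],"offset":[0,0,-0.8],"claw":0},{"angular":[0,0,0],"offset":[0,0,-0.8],"claw":0},{"angular":[0,0,0],"offset":[0,0,-0.8],"claw":0},{"angular":[0,0,0],"offset":[0,0,0],"claw":0}]'

```text
t: 10.88
tcp_pos: [0.4249, 0.167, 0.185]
orientation: [0.342, 0.071, 0.937, -0.025]
ft_force: [0.0, 0.4, -0.3]
finger_gap: 0.0
grasp_force: 0.0
```

Run:
```python
from h import *
w=grab('wrist','w3');s,p,M=pose();print(s['t'],p,s['ft_force'])
for y,f in ((-8,[.4923,.156,.104]),):
  for h in (0,.014): print(proj(w,f+h*nrm(y)))
n=nrm(7.5);c=np.array([.5686,-.1747,.093])
print('R',proj(w,c+.028*n))
```

```text
10.925 [0.42506706 0.16680393 0.18427512] [-0.25611219  0.20810141 -0.19364913]
[[259.57804569 193.9267532 ]]
[[259.4344727  199.62695912]]
R [[-36.3674999  255.19800115]]
```

View pics/w3.png

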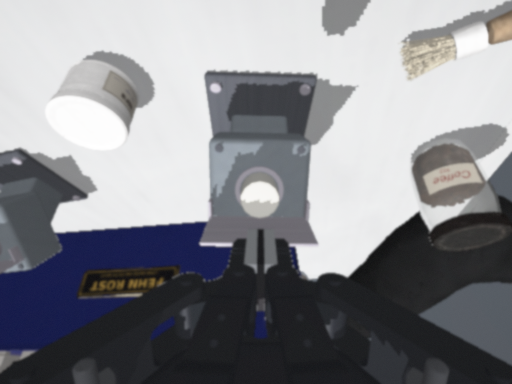

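The left key now stands out: its bigger face at (260,199) sits where the "out" prediction put it. Next I'll turn 15.5° about vertical and go to the right station.

Call:
step_arm --targets '[{"angular":[-0.66,0,-0.79],"offset":[0,0,-1],"claw":0},{"angular":[-0.66,0,-0.79],"offset":[0,0,-1],"claw":0},{"angular":[-0.66,0,-0.79],"offset":[0,0,0],"claw":0},{"angular":[0,0,0],"offset":[0,-1,0],"claw":0},{"angular":[0,0,0],"offset":[0,-1,0],"claw":0},{"angular":[0,0,0],"offset":[0,-1,0],"claw":0},{"angular":[0,0,0],"offset":[0,-1,0],"claw":0},{"angular":[0,0,0],"offset":[0,-1,0],"claw":0},{"angular":[0,0,0],"offset":[0,-1,0],"claw":0},{"angular":[0,0,0],"offset":[0,-1,0],"claw":0},{"angular":[0,0,0],"offset":[0,-1,0],"claw":0},{"angular":[0,0,0],"offset":[0,-1,0],"claw":0}]'

```text
t: 12.42
tcp_pos: [0.4198, -0.055, 0.2216]
orientation: [0.341, -0.055, 0.938, 0.02]
ft_force: [0.5, 0.1, -0.3]
finger_gap: -0.0002
grasp_force: 0.0
```

Call:
step_arm --targets '[{"angular":[0,0,0],"offset":[0,-1,0],"claw":0},{"angular":[0,0,0],"offset":[0,-1,0],"claw":0},{"angular":[0,0,0],"offset":[0,-1,0],"claw":0},{"angular":[0,0,0],"offset":[0,-1,0],"claw":0},{"angular":[0,0,0],"offset":[0,0,0],"claw":0}]'

```text
t: 13.05
tcp_pos: [0.4316, -0.1548, 0.2214]
orientation: [0.341, -0.054, 0.938, 0.02]
ft_force: [0.5, 1.5, -0.2]
finger_gap: 0.0
grasp_force: 0.0
```

Run:
```python
from h import *
w=grab('wrist','w4');s,p,M=pose();print(s['t'],p,s['ft_force'],s['joint_positions'].round(2));print(M.round(3))
n=nrm(7.5);c=np.array([.5686,-.1747,.093]);f=c+.028*n
print('pred',proj(w,f),(M.T@(f+.049*n-p)).round(4), 'tz.n',M[:,2]@n)
```

```text
13.1 [ 0.43132055 -0.15360475  0.22127324] [-0.07259699  0.64661831  0.4383275 ] [-0.87 -0.18 -0.71  0.6   0.57 -0.86]
[[-0.762 -0.116  0.637]
 [-0.088  0.993  0.076]
 [-0.642  0.001 -0.767]]
pred [[224.08759505 197.69749778]] [-0.0203 -0.0377  0.1073] tz.n -0.9999665163724862
```

View pics/w4.png

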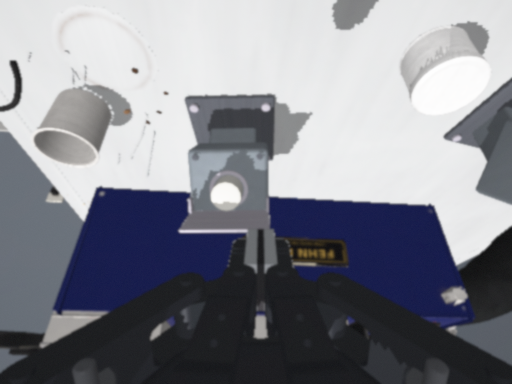

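The right key's face is at (226,194), about 3 px from the prediction, and it still stands out. Moving to about 40 mm above it.

Call:
step_arm --targets '[{"angular":[0,0,0],"offset":[-0.22,-0.48,0],"claw":0},{"angular":[0,0,0],"offset":[-0.22,-0.48,0.3],"claw":0},{"angular":[0,0,0],"offset":[-0.22,-0.47,0.9],"claw":0},{"angular":[0,0,0],"offset":[0,0,0.9],"claw":0},{"angular":[0,0,0],"offset":[0,0,0.9],"claw":0},{"angular":[0,0,0],"offset":[0,0,0.9],"claw":0},{"angular":[0,0,0],"offset":[0,0,0],"claw":0}]'

```text
t: 13.98
tcp_pos: [0.5109, -0.1788, 0.1569]
orientation: [0.341, -0.056, 0.938, 0.021]
ft_force: [-0.1, 0.5, 0.6]
finger_gap: 0.0
grasp_force: 0.0
```

Run:
```python
from h import *
w=grab('wrist','w5');s,p,M=pose();print(s['t'],p,s['ft_force'])
n=nrm(7.5);c=np.array([.5686,-.1747,.093]);f=c+.028*n
w4=load('w4');k4=key(w4,(205,170,248,212),190);k5=key(w,(230,175,300,236),190);print(k4,k5)
x,e=tri((w4,k4[0]),(w,k5[0]));print('tri',x,e,'model',f)
f2=plane(w,k5[0],f,n)
for g in(f,x,f2):print(proj(w,g),(M.T@(g+.019*n-p)).round(4))
```

```text
14.025 [ 0.51066823 -0.17908496  0.15769942] [-0.34418554 -0.27304829 -0.01573457]
(array([225.12014787, 193.71719039]), array([  6,  12,  30,  23, 541], dtype=int32)) (array([258.71179039, 215.24803493]), array([   6,   24,   46,   31, 1145], dtype=int32))
tri [ 0.54522473 -0.17613337  0.11304058] [0.00017788725207141894, 0.0001778872520714312] model [ 0.55075592 -0.17704922  0.11444924]
[[256.19933788 221.28923116]] [-0.0029 -0.0029  0.0399]
[[258.56672862 215.48537442]] [ 0.0021 -0.0014  0.0375]
[[258.71179039 215.24803493]] [ 0.0013 -0.0013  0.0399]
```

View pics/w5.png

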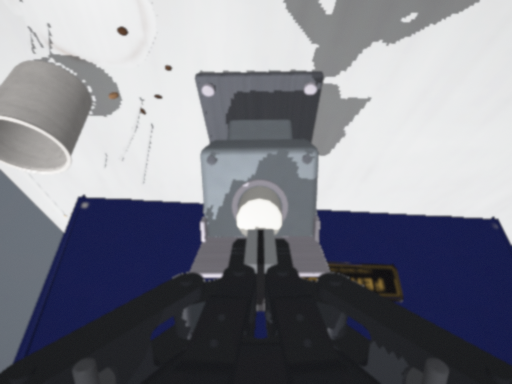

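Centred to within about 2 mm, so I'll advance along the axis.

Call:
step_arm --targets '[{"angular":[0,0,0],"offset":[0,-0.06,0.5],"claw":0},{"angular":[0,0,0],"offset":[0,0,0.5],"claw":0},{"angular":[0,0,0],"offset":[0,0,0.4],"claw":0},{"angular":[0,0,0],"offset":[0,0,0.2],"claw":0},{"angular":[0,0,0],"offset":[0,0,0.2],"claw":0},{"angular":[0,0,0],"offset":[0,0,0],"claw":0}]'

```text
t: 14.78
tcp_pos: [0.5393, -0.1775, 0.1235]
orientation: [0.341, -0.056, 0.938, 0.02]
ft_force: [-2.1, -0.5, 0.9]
finger_gap: 0.0
grasp_force: 0.9
```

Call:
step_arm --targets '[{"angular":[0,0,0],"offset":[0,0,0.2],"claw":0},{"angular":[0,0,0],"offset":[0,0,0.2],"claw":0},{"angular":[0,0,0],"offset":[0,0,0],"claw":0}]'

```text
t: 15.15
tcp_pos: [0.5458, -0.1767, 0.1158]
orientation: [0.341, -0.056, 0.938, 0.02]
ft_force: [-2.4, 0.5, 1.9]
finger_gap: 0.0
grasp_force: 1.4
```

Call:
step_arm --targets '[{"angular":[0,0,0],"offset":[0,0,0.12],"claw":0},{"angular":[0,0,0],"offset":[0,0,0.08],"claw":0},{"angular":[0,0,0],"offset":[0,0,0],"claw":0}]'

```text
t: 15.52
tcp_pos: [0.5486, -0.1764, 0.1125]
orientation: [0.341, -0.056, 0.938, 0.02]
ft_force: [-9.6, 1.7, 7.9]
finger_gap: 0.0001
grasp_force: 6.0
```

Call:
step_arm --targets '[{"angular":[0,0,0],"offset":[0,0,0.06],"claw":0},{"angular":[0,0,0],"offset":[0,0,0],"claw":0}]'

```text
t: 15.78
tcp_pos: [0.5489, -0.1763, 0.1123]
orientation: [0.342, -0.055, 0.938, 0.02]
ft_force: [-32.2, 1.3, 27.7]
finger_gap: -0.0002
grasp_force: 20.8
```

The key is on its bottom stop. I'll release and back off, then check both keys.

Call:
step_arm --targets '[{"angular":[0,0,0],"offset":[0,0,-0.2],"claw":0},{"angular":[0,0,0],"offset":[0,0,-0.4],"claw":0},{"angular":[0,0,0],"offset":[0,0,-0.8],"claw":0},{"angular":[0,0,0],"offset":[0,0,-1],"claw":0},{"angular":[0,0,0],"offset":[0,0,-1],"claw":0},{"angular":[0,0,0],"offset":[0,0,-1],"claw":0},{"angular":[0,0,0],"offset":[0,0,-1],"claw":0},{"angular":[0,0,0],"offset":[0,1,-1],"claw":0},{"angular":[0,0,0],"offset":[0,1,0],"claw":0},{"angular":[0,0,0],"offset":[0,1,0],"claw":0},{"angular":[0,0,0],"offset":[0,1,0],"claw":0},{"angular":[0,0,0],"offset":[0,0,0],"claw":0}]'

```text
t: 17.27
tcp_pos: [0.4355, -0.088, 0.234]
orientation: [0.342, -0.057, 0.938, 0.02]
ft_force: [0.2, -1.0, 0.0]
finger_gap: 0.0001
grasp_force: 0.0
```

Run:
```python
from h import *
w=grab('wrist','w6');s,p,M=pose();print(s['t'],p,s['ft_force'])
n=nrm(7.5);f=np.array([.549,-.1765,.114])
m=nrm(-8);g=np.array([.4923,.156,.104])
print('R out/latched',proj(w,[f,f-.0136*n]),'L latched/out',proj(w,[g,g+.0136*m]))
```

```text
17.325 [ 0.43592269 -0.08885948  0.2341833 ] [0.47500118 0.9810002  0.27535629]
R out/latched [[156.10197124 178.37345436]
 [160.67270779 174.90706611]] L latched/out [[511.44158638 160.04759385]
 [525.87223671 163.27987658]]
```

View pics/w6.png

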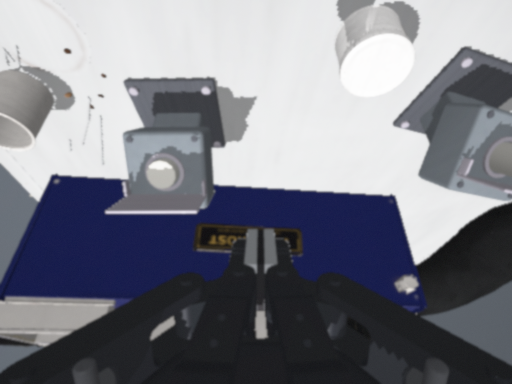

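The right key at (161,174) is concentric in its collar, matching the latched prediction (161,175). The left one is at the frame's edge, so I'll shift left for a last look.

Call:
step_arm --targets '[{"angular":[0,0,0],"offset":[0,1,0],"claw":0},{"angular":[0,0,0],"offset":[0,1,0],"claw":0},{"angular":[0,0,0],"offset":[0,1,0],"claw":0},{"angular":[0,0,0],"offset":[0,1,0],"claw":0},{"angular":[0,0,0],"offset":[0,0,0],"claw":0}]'

```text
t: 17.95
tcp_pos: [0.4242, 0.0108, 0.2338]
orientation: [0.341, -0.057, 0.938, 0.02]
ft_force: [-0.9, -1.0, 0.2]
finger_gap: 0.0003
grasp_force: 0.0
```

Run:
```python
from h import *
w=grab('wrist','w7')
n=nrm(7.5);f=np.array([.549,-.1765,.114]);m=nrm(-8);g=np.array([.4923,.156,.104])
print('R out/latched',proj(w,[f,f-.0136*n]),'L latched/out',proj(w,[g,g+.0136*m]))
```

```text
R out/latched [[ 52.88759292 178.27493797]
 [ 61.90443992 174.81127469]] L latched/out [[405.67347324 159.83789253]
 [415.08356973 163.05521077]]
```

View pics/w7.png

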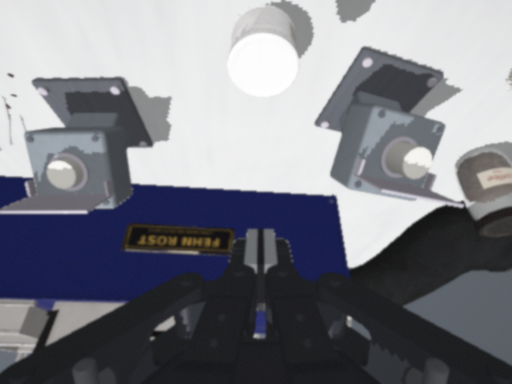

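The left key's face at (416,161) stands out past its collar, matching the "out" prediction (415,163). The right key at (62,174) matches latched (62,175), and the bystanders haven't moved.

```bash
python3 -c "
from rig import sign_off; print(sign_off())"
```

```text
the job is handed in; nothing more can be done
None
```

The fans are changed over and the job is handed in: the left key, which was running, now stands fully out, the right key is latched in, and the arm never went near the tin, the jar or the cup.

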